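Stand the toppled coffee tins back up

TASK

Two of the three coffee tins on the wooden display stand have toppled back against its panel. Stand both upright again where they are in the row and with their backs up against the panel, like the third, by pushing them with the fingertips only: never lift a tin off the stand. Leave the third tin, the milk pitcher and the tamper undisturbed.

Things in the scene. Friction and masses are not known exactly. Their poses are not given: they have to be found in the camera images.
- stand: fixed pale-wood stand: board 10 thick reaching 170 in front (far side from the robot) of an upright back panel 420 wide, 12 thick, top 80 above the counter (70 above the board). Origin on the counter below the middle of the panel's front face; +x through the panel, roughly towards the robot; +y along the panel, z up. Tin places along y at -125, 0, +125, 35 clear between tins.
- tin_a: black rectangular tin, 60 deep (own x) x 90 wide (y) x 140 tall (z), 0.3 to 0.5 kg, paper label on its front (-x). Origin at its geometric centre; own z to its lid, own x to its back. Starts toppled: z leans 36 deg (0.63 rad) to the stand's +x, its back resting on the panel's top edge. Balances at 23 deg; nearer upright it drops onto its base.
- tin_b: second toppled tin, same size, axes, origin (geometric centre) and lean as tin_a, in another of the three places. Once upright, push low (under 40 above the board) so that a tin slides (friction about 0.5 to 0.7) and does not tip; fingers inclined about 30 deg, tips leading to the panel, keep the gripper's body clear of its top.
- tin_c: third tin, same size, axes and origin (geometric centre), standing upright in the remaining place, its back about 4 off the panel. A bystander and the pattern for the others.
- pitcher: open steel milk pitcher with a side handle, radius 38, 100 tall, loose, on the counter beyond the +y end of the stand; origin at the centre of its underside. A bystander.
- tamper: dark steel coffee tamper, base radius 29, 82 tall, loose, on the counter beyond the -y end of the stand; origin at the centre of its underside. A bystander.
- tin_a_heel_left (a point): lower back corner of tin_a, (30, +45, -70) from its centre in its own axes; at the start on the board, 51 in front of the panel
- tin_a_heel_right (a point): lower back corner of tin_a, (30, -45, -70) from its centre in its own axes; at the start on the board, 51 in front of the panel
- tin_a_toe (a point): middle of the lower front edge of tin_a, (-30, 0, -70) from its centre in its own axes; at the start raised 35 off the board. Pushing the front just above it (42 to 45 above the board) towards the panel with 5 to 20 N slides the heel in; past about 25 of heel travel the tin drops onto its base when the finger draws back
- tin_b_heel_left (a point): lower back corner of tin_b, (30, +45, -70) from its centre in its own axes; at the start on the board, 51 in front of the panel
- tin_b_heel_right (a point): lower back corner of tin_b, (30, -45, -70) from its centre in its own axes; at the start on the board, 51 in front of the panel
- tin_b_toe (a point): middle of the lower front edge of tin_b, (-30, 0, -70) from its centre in its own axes; at the start raised 35 off the board. Pushing the front just above it (42 to 45 above the board) towards the panel with 5 to 20 N slides the heel in; past about 25 of heel travel the tin drops onto its base when the finger draws back
Mind the look-alikes: they are no part of the job. Leave any orange look-alike of the tin_a alone. What is shaped like the tin_b but yellow is not meant.

How it is judged:
At the end, for the whole second after the job is handed in: Both toppled tins stand upright on the stand's floor (lean under 0.07 rad), at rest, both lower back corners within 12 mm of the panel's front face, each within 35 mm of the middle of a place in the row (-125, 0 or +125 mm along the stand) (angle between each of tin_a, tin_b's own z axis and vertical below 0.07 rad and linear speed of each of tin_a, tin_b below 0.02 m/s and angular speed of each of tin_a, tin_b below 0.1 rad/s and height (world z) of tin_a between 0.074 and 0.086 m and x of tin_a_heel_left in the frame of stand between -0.012 and 0.006 m and x of tin_a_heel_right in the frame of stand between -0.012 and 0.006 m and (y of tin_a in the frame of stand between -0.16 and -0.09 m or y of tin_a in the frame of stand between -0.035 and 0.035 m or y of tin_a in the frame of stand between 0.09 and 0.16 m) and height (world z) of tin_b between 0.074 and 0.086 m and x of tin_b_heel_left in the frame of stand between -0.012 and 0.006 m and x of tin_b_heel_right in the frame of stand between -0.012 and 0.006 m and (y of tin_b in the frame of stand between -0.16 and -0.09 m or y of tin_b in the frame of stand between -0.035 and 0.035 m or y of tin_b in the frame of stand between 0.09 and 0.16 m)); the robot touches nothing.
It fails at once if tin_a is lifted clear of the stand (all its lower edges over 25 mm above the board) (height (world z) of each of tin_a_heel_left, tin_a_heel_right, tin_a_toe above 0.035 m).
It fails at once if tin_b is lifted clear of the stand (all its lower edges over 25 mm above the board) (height (world z) of each of tin_b_heel_left, tin_b_heel_right, tin_b_toe above 0.035 m).
It fails at once if the standing tin is shifted by more than 20 mm or knocked over (distance of tin_c from where it was at the start of the episode above 0.02 m or angle between tin_c's own z axis and vertical above 0.3 rad).
It fails at once if the milk pitcher is shifted by more than 20 mm or knocked over (distance of pitcher from where it was at the start of the episode above 0.02 m or angle between pitcher's own z axis and vertical above 0.3 rad).
It fails at once if the tamper is shifted by more than 20 mm or knocked over (distance of tamper from where it was at the start of the episode above 0.02 m or angle between tamper's own z axis and vertical above 0.3 rad).
It also fails if it takes over 53 s, if anything falls off the work surface, if the arm or the gripper's body presses on something with over 40 N, if the wrist force passes 120 N, or if a joint passes its speed limit or range.

ROBOT

A 7-joint arm with a two-finger parallel gripper is mounted at the origin on the work surface. World frame = base frame: x ahead of the robot, y to its left, z up, the work surface at z = 0. Lengths are in m, angles in rad, forces in N, time in s.
With the tool pointing down it reaches from about 0.4 to 0.9 m from the base axis. Payload 5.6 kg.
Tool frame: the origin (TCP) lies midway between the tips of the shut fingers; the grasp point (between the pads) lies 19 mm behind it; z points along the fingers, y is the line along which they close (so a half turn about z gives the same grasp; the last joint's range is limited). The gripper opens to 92 mm and grips with 3 to 60 N. Pads are 20 mm wide; open, the fingers measure 128 mm over their backs; the gripper's body (75 mm by 189 mm) begins 69 mm behind the grasp point.
Start: joints at [-1.38, 0.468, -0.012, 1.603, 0.006, 1.071, -0.056], TCP at [0.151, 0.632, 0.215] pointing down, gripper open.
Joint ranges: [-2.53, 2.53], [-0.31, 2.02], [-1.57, 1.55], [0.28, 2.44], [-1.29, 4.43], [0.15, 1.84], [-2.92, 2.92]. Speed limits (rad/s): [2.57, 2.57, 3.14, 3.14, 3.14, 3.14, 3.14].

INTERFACE

Orientations are given as a 3x3 rotation matrix whose columns are the frame's x, y, z axes.
In Python, from station import env, effector, solver, viewer, workorder, search_frame, tip_of gives the robot as it stands. Calls block until the motion is done:
- env.reach(position, orientation): joint-space move of the TCP to a pose.
- env.movel(position, frame=None, rate=0.15): straight line of the TCP; frame=None keeps the orientation; rate is the mean speed in m/s.
- env.goto_joints(angles): joint-space move.
- effector.release() and effector.grasp(squeeze=None): open the fingers fully, or close them until they stop; squeeze is the grip in N (None keeps the last).
- env.pause(seconds).
- solver.inverse_kinematics(position, orientation): joint angles nearest the present ones, or None.
- env.sense(): the state.
- viewer.read_camera(name): name is "scene" or "side" or "wrist"; returns (picture, depth): 400x640x3 uint8, red, green, blue; 400x640 float32, m along the optical axis (not along the pixel's ray), 0 where there is no reading.
- viewer.camera_info(name): a dict with "intrinsics" (3x3 intrinsics, pixels), "eye" and "rotation" of the camera in the world; the wrist camera has in their place "T_tool_cam" (4x4, takes a point from camera to tool coordinates, whose origin is the TCP and whose axes are the flange's). Camera axes: x right, y up, looking along -z (the intrinsics and any distortion apply to the point x, -y, -z); pixel columns grow to the right and rows downward; lengths in m; the calibration is good to about 2 mm. The wrist camera is an equidistant fisheye: a pixel r from the principal point sees the ray r / f radians off the axis. A picture is of the moment at which its call begins: read the wrist's pose just before it. camera_info takes no time and is no camera call.
A pose or a line that the arm cannot do raises env.PlanningError and nothing moves.
- workorder.finish_job(): hands the job in; it is judged then, once.
Trained networks look in the newest picture that a camera, given by its name, has taken for a name from the list of things; names that differ only in an ending like _2 or _b are one class to them, and where a whole thing is asked for, a point or a joint stands for the part that bears it (a point fixed in the world has none). Each returns a list of dicts, best first, with "score" (0 to 1); they miss things now and then, are a little off and sometimes report something else, mostly with a low value. They report only what shows in the picture. A call takes as long as a camera call. They do not tell look-alikes from the thing itself.
- search_frame(camera, name): "at" ([x, y, z] in m, in world coordinates, good to about 4 mm: the middle of the surface that is visible of it).
- tip_of(camera, name): "at" ([x, y, z] in m, in world coordinates, good to about 4 mm: a listed point, or the origin of a listed thing).
The state is a dict: "t": time; "joint_positions": joint angles; "joint_velocities": joint speeds; "tau": joint torques, N m; "ee_pos": TCP position; "tcp_rot": TCP orientation; "wrist_force": force on the tool from outside, world axes, zero at the start; "moment": the same for the moment, N m; "gripper_width": finger opening in m; "grasp_force": force on a finger pad.
Only numpy, scipy, OpenCV 4.12 (cv2) and the standard library are available. Lean on these libraries where they do the work, as an engineer would, in place of code of your own. Each camera call takes 0.05 s, during which the arm holds its last target. There are 200 camera calls.

## Working session

There is one attempt and no reset: what is moved stays moved. The work goes in short steps, each a Python script; the robot and the scene stay as the last script left them, time stands still between calls to the robot, and variables do not carry over. Pictures are saved under pics/ and viewed, at most 10 in all, crops included, and the job is handed in when it is done.

```bash
mkdir -p pics; ls; python3 - <<'E'
from station import env, effector, solver, viewer, workorder, search_frame, tip_of
import cv2,numpy as np
ims=[]
for c in ["scene","side"]:
    p,d=viewer.read_camera(c); cv2.imwrite(f"pics/{c}0.png",p[:,:,::-1])
    for n in ["stand","tin_a","tin_c","tin_a_toe","tin_a_heel_left","tin_a_heel_right","pitcher","tamper"]:
        print(c,n,[(np.round(r["at"],3).tolist(),round(r["score"],2)) for r in tip_of(c,n)][:6])
    print(viewer.camera_info(c)["eye"])
s=env.sense();print(s["t"],s["tcp_rot"],s["ee_pos"])
E
```

```text
pics
scene stand []
scene tin_a [([0.488, 0.175, 0.088], 0.94), ([0.505, 0.042, 0.076], 0.89), ([0.282, 0.204, 0.029], 0.79), ([0.314, -0.206, 0.028], 0.69), ([0.524, -0.079, 0.089], 0.65), ([0.583, -0.25, 0.0], 0.53)]
scene tin_c [([0.488, 0.175, 0.088], 0.94), ([0.505, 0.042, 0.076], 0.89), ([0.282, 0.204, 0.029], 0.79), ([0.314, -0.206, 0.028], 0.69), ([0.524, -0.079, 0.089], 0.65), ([0.583, -0.25, 0.0], 0.53)]
scene tin_a_toe [([0.273, -0.265, 0.058], 0.79)]
scene tin_a_heel_left [([0.545, -0.121, 0.006], 0.94), ([0.582, -0.252, -0.002], 0.68)]
scene tin_a_heel_right [([0.305, -0.293, -0.002], 0.92)]
scene pitcher [([0.583, -0.25, -0.0], 0.9)]
scene tamper [([0.504, 0.385, -0.001], 0.81)]
[ 0.78213376 -0.48393371  0.87480151]
side stand [([0.555, 0.186, 0.046], 0.28)]
side tin_a [([0.487, 0.176, 0.084], 0.91), ([0.518, -0.078, 0.087], 0.89), ([0.503, 0.041, 0.079], 0.86), ([0.279, 0.205, 0.028], 0.84), ([0.31, -0.207, 0.029], 0.62)]
side tin_c [([0.487, 0.176, 0.084], 0.91), ([0.518, -0.078, 0.087], 0.89), ([0.503, 0.041, 0.079], 0.86), ([0.279, 0.205, 0.028], 0.84), ([0.31, -0.207, 0.029], 0.62)]
side tin_a_toe [([0.587, -0.073, 0.048], 0.65), ([0.267, -0.264, 0.058], 0.62)]
side tin_a_heel_left [([0.543, -0.12, 0.009], 0.7)]
side tin_a_heel_right [([0.306, -0.292, 0.001], 0.97), ([0.504, 0.383, -0.002], 0.26)]
side pitcher [([0.58, -0.248, 0.006], 0.71)]
side tamper [([0.505, 0.383, 0.001], 0.9)]
[ 0.87670728 -0.51342158  0.68578612]
0.9 [[-9.72773702e-01  2.31757030e-01  6.84124428e-05]
 [ 2.31757035e-01  9.72773699e-01  8.25866520e-05]
 [-4.74097879e-05  9.61931880e-05 -9.99999994e-01]] [0.15064414 0.63232507 0.21461757]
```

View pics/scene0.png

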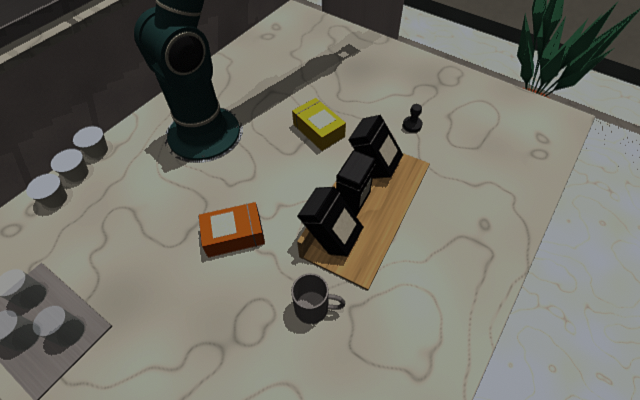

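View pics/side0.png

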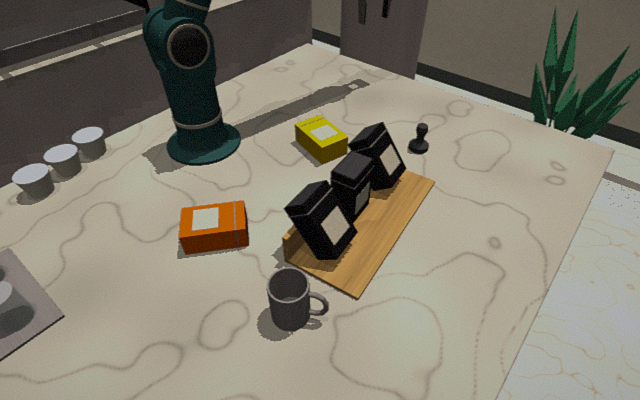

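The picture shows three black tins in a row. The middle one (355,180) is upright and the outer two (330,220; 378,145) are toppled, which matches the detections. The orange and yellow tins lie on the counter nearer the robot, so I'm ignoring them. Next I refine the stand frame from depth and check IK.

```bash
cat > h.py <<'E'
from station import env, effector, solver, viewer, workorder, search_frame, tip_of
import numpy as np, cv2
def cloud(c):
    p,d=viewer.read_camera(c); i=viewer.camera_info(c); K=np.array(i["intrinsics"])
    v,u=np.nonzero(d>0); z=d[v,u]
    P=np.c_[(u-K[0,2])/K[0,0]*z, -(v-K[1,2])/K[1,1]*z, -z]
    return P@np.array(i["rotation"]).T+np.array(i["eye"]), p[v,u].astype(int), p
E
python3 - <<'E'
from h import *
for c in ["scene","side"]:
    W,C,p=cloud(c)
    roi=(W[:,0]>.4)&(W[:,0]<.75)&(W[:,1]>-.22)&(W[:,1]<.32)
    wood=roi&(C[:,0]-C[:,2]>45)&(W[:,2]<.1)
    b=wood&(W[:,2]<.02)&(W[:,2]>.003)
    B=W[b]; print(c,"board n",len(B),"z",np.median(B[:,2]))
    ey0=np.array([.121,-.9927]); ex0=np.array([-.9927,-.121])
    o=np.array([.505,.045]);X=(B[:,:2]-o)@ex0;Y=(B[:,:2]-o)@ey0
    # front edge: min x per y bin
    bins=np.arange(-.19,.19,.01);e=[(y+.005,np.percentile(X[(Y>=y)&(Y<y+.01)],1)) for y in bins if ((Y>=y)&(Y<y+.01)).sum()>10]
    e=np.array(e);k=np.polyfit(e[:,0],e[:,1],1);print("front edge slope,off",k, "res",np.std(e[:,1]-np.polyval(k,e[:,0])))
    print("Y range",np.percentile(Y,[.5,99.5]))
    a=np.arctan(k[0]); ey=np.cos(a)*ey0+np.sin(a)*ex0; ex=np.array([ey[1],-ey[0]])
    org=o+ex*(k[1]+.170)+ey*0; 
    S=np.c_[(W[:,:2]-org)@ex,(W[:,:2]-org)@ey,W[:,2]]
    Yb=S[b,1]; mid=(np.percentile(Yb,.3)+np.percentile(Yb,99.7))/2; org=org+ey*mid; S[:,1]-=mid
    print("ey",ey,"org",org, "halfwidth",np.percentile(S[b,1],99.7))
    pt=wood&(W[:,2]>.074)&(W[:,2]<.086);print("panel top n",pt.sum(), np.percentile(S[pt,0],[2,50,98]) if pt.sum()>5 else "")
    blk=roi&(C.max(1)<60)|roi&(abs(S[:,0]+.1)<.07)&(S[:,2]>.03)
    for y0 in (-.125,0,.125):
        t=roi&(abs(S[:,1]-y0)<.06)&(S[:,2]>.03)&(S[:,0]>-.13)&(S[:,0]<.1)
        T=S[t]; print(y0,t.sum(),"y",np.percentile(T[:,1],[1,99]),[(h,np.round(np.percentile(T[abs(T[:,2]-h)<.004,0],2),4)) for h in(.05,.06,.08,.1,.12)],"ztop",T[:,2].max())
E
```

```text
scene board n 4877 z 0.009474015185571338
front edge slope,off [ 0.00015701 -0.13274191] res 0.0005355545124478276
Y range [-0.20714009  0.20668279]
ey [ 0.12084413 -0.99271899] org [0.46788931 0.04151519] halfwidth 0.20799353219832592
panel top n 47 [-0.00136443  0.00521181  0.00993752]
-0.125 1950 y [-0.17206324 -0.08271024] [(0.05, np.float64(-0.0999)), (0.06, np.float64(-0.0935)), (0.08, np.float64(-0.0803)), (0.1, np.float64(-0.0649)), (0.12, np.float64(-0.05))] ztop 0.15964981268128176
0 1609 y [-0.03746233  0.05146452] [(0.05, np.float64(-0.0667)), (0.06, np.float64(-0.0666)), (0.08, np.float64(-0.0667)), (0.1, np.float64(-0.0661)), (0.12, np.float64(-0.0663))] ztop 0.15358026468510877
0.125 2896 y [0.08696599 0.17836848] [(0.05, np.float64(-0.0998)), (0.06, np.float64(-0.0938)), (0.08, np.float64(-0.0789)), (0.1, np.float64(-0.0652)), (0.12, np.float64(-0.0503))] ztop 0.15948577604133618
side board n 6212 z 0.010005111194667904
front edge slope,off [ 0.00027588 -0.13487321] res 0.0002965029902077525
Y range [-0.20817958  0.20621902]
ey [ 0.12072613 -0.99273334] org [0.46993925 0.04231519] halfwidth 0.20810323627067773
panel top n 89 [-0.00092339  0.00459764  0.01091187]
-0.125 2023 y [-0.17209862 -0.08311538] [(0.05, np.float64(-0.0985)), (0.06, np.float64(-0.0926)), (0.08, np.float64(-0.0787)), (0.1, np.float64(-0.0632)), (0.12, np.float64(-0.0488))] ztop 0.15882695671026437
0 2001 y [-0.03772933  0.0507585 ] [(0.05, np.float64(-0.0657)), (0.06, np.float64(-0.0657)), (0.08, np.float64(-0.0656)), (0.1, np.float64(-0.0652)), (0.12, np.float64(-0.0653))] ztop 0.15321521218625922
0.125 3641 y [0.08638337 0.17969354] [(0.05, np.float64(-0.0988)), (0.06, np.float64(-0.0926)), (0.08, np.float64(-0.0784)), (0.1, np.float64(-0.0638)), (0.12, np.float64(-0.0489))] ztop 0.1591763359482703
```

```bash
cat >> h.py <<'E'
ey=np.array([.1208,-.9927,0]);ey/=np.linalg.norm(ey);ex=np.array([ey[1],-ey[0],0]);org=np.array([.469,.042,0])
def R(sgn=1,deg=35):
    a=np.radians(deg); z=ex*np.sin(a)-np.array([0,0,np.cos(a)]); y=sgn*ey
    return np.c_[np.cross(y,z),y,z]
def P(x,y,z): return org+x*ex+y*ey+np.array([0,0,z])
def S(p): d=np.array(p)-org; return np.array([d@ex,d@ey,p[2]])
E
python3 - <<'E'
from h import *
for deg in (30,35,40):
  for sg in (1,-1):
    r=[]
    for y in (-.127,.132):
      for x,z in((-.16,.3),(-.16,.047),(-.085,.047),(-.16,.03),(-.07,.03)):
        q=solver.inverse_kinematics(P(x,y,z),R(sg,deg)); r.append(None if q is None else np.round(q,2).tolist())
    print(deg,sg,sum(q is not None for q in r),r[1],r[4],r[6],r[9])
E
```

```text
30 1 8 [-0.67, 1.04, 0.68, 1.29, -0.57, 1.55, -1.37] [-0.74, 0.93, 0.64, 1.57, -0.53, 1.38, -1.35] [-0.4, 1.09, 0.8, 1.28, -0.51, 1.54, -1.04] [-0.42, 0.97, 0.74, 1.56, -0.44, 1.35, -1.01]
30 -1 8 [-0.35, 0.94, 0.09, 1.26, -0.16, 1.46, 1.47] [-0.38, 0.83, 0.08, 1.54, -0.16, 1.29, 1.47] [-0.15, 0.97, 0.31, 1.26, -0.15, 1.46, 1.84] [-0.19, 0.87, 0.36, 1.54, -0.16, 1.29, 1.89]
35 1 8 [-0.65, 1.1, 0.69, 1.21, -0.58, 1.67, -1.37] [-0.72, 0.99, 0.65, 1.5, -0.54, 1.49, -1.35] [-0.38, 1.15, 0.81, 1.2, -0.5, 1.64, -1.05] [-0.42, 1.03, 0.75, 1.49, -0.43, 1.45, -1.02]
35 -1 8 [-0.34, 1.0, 0.08, 1.18, -0.16, 1.57, 1.47] [-0.36, 0.89, 0.07, 1.47, -0.16, 1.39, 1.47] [-0.14, 1.02, 0.29, 1.17, -0.13, 1.57, 1.83] [-0.17, 0.92, 0.33, 1.47, -0.13, 1.39, 1.87]
40 1 8 [-0.62, 1.16, 0.7, 1.13, -0.59, 1.78, -1.38] [-0.7, 1.05, 0.66, 1.43, -0.55, 1.6, -1.34] [-0.36, 1.21, 0.82, 1.11, -0.49, 1.75, -1.05] [-0.41, 1.09, 0.76, 1.42, -0.42, 1.55, -1.02]
40 -1 8 [-0.33, 1.06, 0.07, 1.09, -0.16, 1.68, 1.46] [-0.35, 0.94, 0.06, 1.4, -0.16, 1.49, 1.47] [-0.12, 1.08, 0.28, 1.08, -0.1, 1.69, 1.82] [-0.16, 0.97, 0.31, 1.4, -0.1, 1.49, 1.85]
```

```bash
cat >> h.py <<'E'
def st(tag,f0=None):
    s=env.sense(); f=np.array(s["wrist_force"])-(0 if f0 is None else f0)
    print(tag,round(s["t"],2),np.round(S(s["ee_pos"])*1000,1),"F",np.round([f@ex,f@ey,f[2]],1)); return s,f
def push(y,z,x0,x1,step,fmax,rate=.04):
    f0=np.array(env.sense()["wrist_force"])
    for x in np.arange(x0,x1+1e-6,step):
        env.movel(P(x,y,z),rate=rate); s,f=st("p",f0)
        if -f@ex>fmax: break
    return x
E
python3 - <<'E'
from h import *
effector.grasp(5)
for z in(.26,.23,.2):
    if solver.inverse_kinematics(P(-.16,-.127,z),R(-1)) is not None: break
print(z); env.reach(P(-.16,-.127,z),R(-1)); st("up")
env.movel(P(-.14,-.127,.047),rate=.2); st("low")
push(-.127,.047,-.115,-.104,.0055,3)
p,d=viewer.read_camera("side");cv2.imwrite("pics/s1.png",p[:,:,::-1])
E
```

```text
0.23
up 4.65 [-159.7 -128.7  230.2] F [ 0.   0.1 -0.4]
low 5.72 [-141.  -127.2   48.3] F [-0.3  0.4  0.2]
p 6.49 [-115.2 -127.    47.1] F [-0.1 -0.3  1.1]
p 6.78 [-109.3 -127.    47. ] F [-0.1 -0.6 -1.3]
p 7.06 [-103.9 -127.    47.2] F [ 0.2  0.9 -0.7]
```

View pics/s1.png

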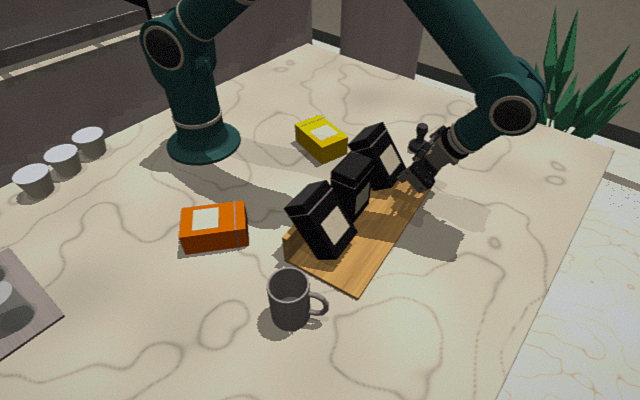

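The gripper (430,165) is inclined in front of the far tin, clear of everything, with no contact yet. Next I push in small steps.

```bash
python3 - <<'E'
from h import *
f0=np.array(env.sense()["wrist_force"]); xc=None; x=-.102
while x<-.05:
    env.movel(P(x,-.127,.047),rate=.05); s,f=st("p",f0)
    if xc is None and -f@ex>2: xc=x-.001
    if -f@ex>30 or (xc and x>xc+.026): break
    x+=.003
print(xc)
env.pause(.2); st("hold",f0)
E
```

```text
p 7.36 [-103.3 -127.    47.2] F [-5.1  0.6 -0.5]
p 7.61 [-101.  -126.9   47.1] F [-7.4 -0.2 -1.4]
p 7.86 [ -98.2 -126.8   47. ] F [-6.9 -0.4 -1.4]
p 8.11 [ -95.3 -126.9   47. ] F [-7.4 -0.3 -1.2]
p 8.36 [ -92.5 -126.9   46.9] F [-9.2 -1.  -2. ]
p 8.61 [ -89.7 -126.8   46.9] F [-8.6 -0.5 -1.6]
p 8.86 [ -86.9 -126.8   46.7] F [-8.9 -0.3 -2.3]
p 9.11 [ -84.1 -126.8   46.6] F [-8.7 -0.2 -3. ]
p 9.36 [ -81.6 -126.8   46.4] F [-11.2   0.4  -3.9]
p 9.61 [ -79.2 -126.8   46.2] F [-11.5  -0.3  -5.1]
-0.103
hold 9.81 [ -79.2 -126.8   46.2] F [-11.7   0.1  -4.5]
```

```bash
cat >> h.py <<'E'
def tin(y0,c="side"):
    W,C,p=cloud(c); Q=np.c_[(W-org)@ex,(W-org)@ey,W[:,2]]
    for y in (y0,) if np.isscalar(y0) else y0:
        T=Q[(abs(Q[:,1]-y)<.06)&(Q[:,0]>-.135)&(Q[:,0]<.1)&(C.max(1)<235)]
        o=[]
        for h in(.03,.05,.08,.1,.13):
            B=T[(abs(T[:,2]-h)<.006)]
            o.append([np.round(1000*np.percentile(B[abs(B[:,1]-y-dy)<.015,0],5),1) if (abs(B[:,1]-y-dy)<.015).sum()>5 else None for dy in(-.025,.025)])
        print(c,y,"front x at z 30,50,80,100,130 (y-,y+):",o,"ztop",np.round(np.percentile(T[:,2],99.5),3),"yrange",np.round(np.percentile(T[T[:,2]>.04,1],[1,99]),3))
    return p
E
python3 - <<'E'
from h import *
for x in (-.072,): env.movel(P(x,-.127,.047),rate=.05); st("p")
env.movel(P(-.135,-.127,.047),rate=.2); env.pause(.4); st("back")
p=tin((-.127,.007,.132));cv2.imwrite("pics/s2.png",p[:,:,::-1]); tin((-.127,),"scene")
E
```

```text
p 10.06 [ -77.2 -126.7   45.9] F [-13.5  -0.1  -6.6]
back 10.93 [-134.7 -127.1   47.3] F [-0.7  0.1 -0.3]
side -0.127 front x at z 30,50,80,100,130 (y-,y+): [[np.float64(-78.0), np.float64(-78.4)], [np.float64(-78.9), np.float64(-78.6)], [np.float64(-78.9), np.float64(-79.2)], [np.float64(-78.8), np.float64(-79.0)], [np.float64(-79.3), np.float64(-79.0)]] ztop 0.468 yrange [-0.179 -0.068]
side 0.007 front x at z 30,50,80,100,130 (y-,y+): [[np.float64(-66.0), np.float64(-65.9)], [np.float64(-66.1), np.float64(-66.3)], [np.float64(-66.5), np.float64(-66.6)], [np.float64(-66.2), np.float64(-66.1)], [np.float64(-66.4), np.float64(-66.2)]] ztop 0.152 yrange [-0.038  0.051]
side 0.132 front x at z 30,50,80,100,130 (y-,y+): [[None, np.float64(-2.2)], [np.float64(-99.8), np.float64(-99.7)], [np.float64(-79.8), np.float64(-79.5)], [np.float64(-66.3), np.float64(-65.5)], [np.float64(-43.2), np.float64(-43.4)]] ztop 0.157 yrange [0.086 0.186]
scene -0.127 front x at z 30,50,80,100,130 (y-,y+): [[np.float64(-77.1), np.float64(-76.9)], [np.float64(-103.0), np.float64(-102.1)], [np.float64(-76.1), np.float64(-75.8)], [np.float64(-75.4), np.float64(-75.5)], [np.float64(-75.1), np.float64(-75.0)]] ztop 0.528 yrange [-0.178 -0.067]
```

View pics/s2.png

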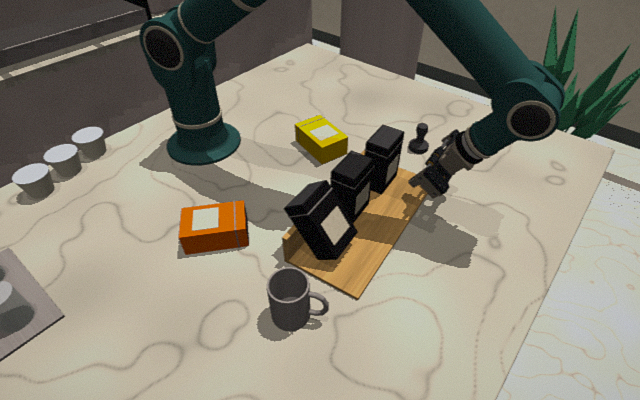

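Tin one stands upright (385,155), about 13 mm in front of tin_c's line. Next is the low push.

```bash
cat >> h.py <<'E'
def low(y):
    env.movel(P(-.125,y,.029),rate=.15); env.movel(P(-.092,y,.029),rate=.1)
    f0=np.array(env.sense()["wrist_force"])
    for x in np.arange(-.084,-.0625,.003):
        env.movel(P(x,y,.029),rate=.05); s,f=st("p",f0)
        if -f@ex>7 or S(s["ee_pos"])[0]>-.0685: break
    env.movel(P(-.125,y,.032),rate=.15); tin(y); tin(y,"scene")
E
python3 - <<'E'
from h import *
low(-.127)
E
```

```text
p 12.1 [ -84.3 -126.9   29.1] F [-0.6  0.7 -2. ]
p 12.35 [ -81.4 -126.9   29. ] F [-0.3 -0.5 -0.3]
p 12.6 [ -77.8 -127.    29. ] F [ 0.2 -0.9 -0.7]
p 12.85 [ -74.6 -127.1   29. ] F [ 0.1 -0.1 -1.4]
p 13.1 [ -71.6 -127.1   29. ] F [-1.  -0.4 -2. ]
p 13.35 [ -70.  -127.5   29.1] F [-3.2 -0.4 -0.2]
p 13.6 [ -69.1 -128.3   29.1] F [-7.9 -2.7 -1.4]
side -0.127 front x at z 30,50,80,100,130 (y-,y+): [[np.float64(-62.0), np.float64(-129.6)], [np.float64(-62.2), np.float64(-132.2)], [np.float64(-62.7), np.float64(-62.3)], [np.float64(-62.0), np.float64(-62.1)], [np.float64(-62.5), np.float64(-61.7)]] ztop 0.475 yrange [-0.18  -0.067]
scene -0.127 front x at z 30,50,80,100,130 (y-,y+): [[np.float64(-61.1), np.float64(-131.8)], [np.float64(-88.4), np.float64(-134.4)], [np.float64(-61.8), np.float64(-61.6)], [np.float64(-61.1), np.float64(-61.5)], [np.float64(-61.2), np.float64(-61.1)]] ztop 0.525 yrange [-0.175 -0.067]
```

```bash
python3 - <<'E'
from h import *
y=.132
env.movel(P(-.165,-.127,.19),rate=.2); env.movel(P(-.165,y,.19),rate=.2); st("over")
env.movel(P(-.14,y,.047),rate=.15); env.movel(P(-.11,y,.047),rate=.08)
f0=np.array(env.sense()["wrist_force"]); x=-.106
while x<-.0705:
    env.movel(P(x,y,.047),rate=.05); s,f=st("p",f0)
    if -f@ex>30 or S(s["ee_pos"])[0]>-.077: break
    x+=.003
env.movel(P(-.135,y,.047),rate=.2); env.pause(.4); st("back")
p=tin((.007,.132));cv2.imwrite("pics/s3.png",p[:,:,::-1])
E
```

```text
over 16.65 [-165.3  130.1  189.9] F [-0.4 -0.3 -0.3]
p 18.54 [-106.1  132.    47. ] F [ 0.3 -0.2  0.6]
p 18.79 [-103.6  131.9   47.1] F [-3.4 -0.2  0. ]
p 19.04 [-101.5  131.9   47.1] F [-5.2 -0.   0. ]
p 19.29 [-99.  131.8  47.1] F [-7.  -0.6 -0.5]
p 19.54 [-96.3 131.7  47.1] F [-7.5  0.1 -0.3]
p 19.79 [-93.4 131.7  47. ] F [-7.  -0.2 -0.8]
p 20.04 [-90.5 131.7  47. ] F [-7.8  0.7 -0.9]
p 20.29 [-87.7 131.6  46.9] F [-7.   0.5 -0.8]
p 20.54 [-84.9 131.6  46.8] F [-7.6  0.2 -1.5]
p 20.79 [-82.3 131.5  46.6] F [-8.7  0.6 -2. ]
p 21.04 [-79.9 131.5  46.4] F [-10.    0.4  -3.1]
p 21.29 [-77.8 131.4  46.1] F [-11.6   1.4  -5.1]
back 22.15 [-134.7  132.1   47.3] F [-0.3 -0.3  0.1]
side 0.007 front x at z 30,50,80,100,130 (y-,y+): [[np.float64(-65.9), np.float64(-65.9)], [np.float64(-66.6), np.float64(-66.4)], [np.float64(-66.5), np.float64(-66.2)], [np.float64(-65.9), np.float64(-65.8)], [np.float64(-66.3), np.float64(-66.4)]] ztop 0.152 yrange [-0.038  0.051]
side 0.132 front x at z 30,50,80,100,130 (y-,y+): [[np.float64(-79.5), np.float64(-79.7)], [np.float64(-80.6), np.float64(-80.4)], [np.float64(-81.4), np.float64(-81.1)], [np.float64(-81.9), np.float64(-81.5)], [np.float64(-82.6), np.float64(-82.7)]] ztop 0.519 yrange [0.086 0.183]
```

View pics/s3.png

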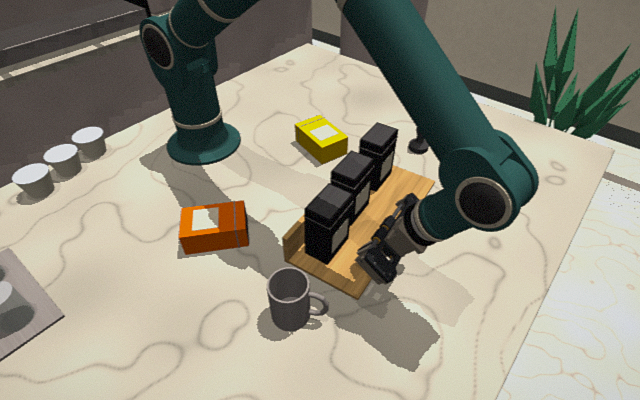

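All three tins are upright now, and the near one (325,225) still needs to slide back. Next is the same low push.

```bash
python3 - <<'E'
from h import *
low(.132)
env.movel(P(-.165,.132,.2),rate=.15)
p=tin((-.127,.007,.132)); tin((-.127,.132),"scene"); cv2.imwrite("pics/s4.png",p[:,:,::-1])
for n in ("pitcher","tamper"): print(n,[np.round(r["at"],3) for r in tip_of("side",n)][:2])
st("end")
E
```

```text
p 23.27 [-84.2 131.9  29.1] F [-0.1 -0.2 -0.5]
p 23.52 [-81.2 132.   29. ] F [-2.4  1.  -0.2]
p 23.77 [-77.8 132.   29. ] F [-1.5  0.7 -0.9]
p 24.02 [-74.6 132.   29. ] F [-1.4 -0.1 -1.4]
p 24.27 [-71.6 132.   29. ] F [-0.9  0.3 -0.9]
p 24.52 [-70.3 131.4  29. ] F [-4.4 -0.1 -0.5]
p 24.77 [-69.2 130.3  29.1] F [-8.5 -2.7 -0.7]
side 0.132 front x at z 30,50,80,100,130 (y-,y+): [[np.float64(-62.3), np.float64(-61.9)], [np.float64(-106.7), np.float64(-128.4)], [np.float64(-62.4), np.float64(-62.0)], [np.float64(-62.0), np.float64(-61.7)], [np.float64(-62.1), np.float64(-62.1)]] ztop 0.517 yrange [0.082 0.182]
scene 0.132 front x at z 30,50,80,100,130 (y-,y+): [[np.float64(-60.9), np.float64(-130.4)], [np.float64(-93.6), np.float64(-133.1)], [np.float64(-61.4), np.float64(-61.2)], [np.float64(-61.1), np.float64(-60.7)], [np.float64(-61.4), np.float64(-61.4)]] ztop 0.58 yrange [0.074 0.175]
side -0.127 front x at z 30,50,80,100,130 (y-,y+): [[np.float64(-61.8), np.float64(-62.5)], [np.float64(-62.3), np.float64(-62.4)], [np.float64(-62.2), np.float64(-62.3)], [np.float64(-61.8), np.float6
[... 655 characters left out ...]
ene -0.127 front x at z 30,50,80,100,130 (y-,y+): [[np.float64(-60.9), np.float64(-61.3)], [np.float64(-61.7), np.float64(-61.5)], [np.float64(-61.5), np.float64(-61.1)], [np.float64(-60.9), np.float64(-61.0)], [np.float64(-61.6), np.float64(-61.1)]] ztop 0.152 yrange [-0.179 -0.083]
scene 0.132 front x at z 30,50,80,100,130 (y-,y+): [[np.float64(-60.9), np.float64(-60.7)], [np.float64(-61.6), np.float64(-60.9)], [np.float64(-61.4), np.float64(-61.1)], [np.float64(-60.7), np.float64(-60.7)], [np.float64(-61.2), np.float64(-61.2)]] ztop 0.608 yrange [0.082 0.178]
pitcher [array([ 0.582, -0.245,  0.002])]
tamper [array([0.504, 0.385, 0.001])]
end 26.92 [-164.6  132.   199.3] F [ 0.7  0.1 -0.4]
```

View pics/s4.png

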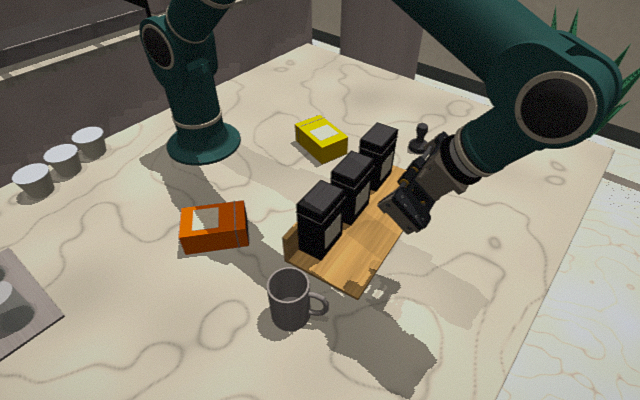

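All three tins stand upright in the row (320,218; 350,188; 378,153), the two pushed ones flush against the panel. The gripper is clear and the bystanders haven't moved.

```bash
python3 -c "
from h import *
print(workorder.finish_job())"
```

```text
the job is handed in; nothing more can be done
None
```

Both toppled tins now stand upright in their places with their backs against the panel, tin_c, the pitcher and the tamper show no measurable movement, and I handed the job in at about 27 s of the 53 s limit (no verdict was returned).

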